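# Open the push-and-turn bottle of jam-tap cleaner and hold its cap over the mouth

### The job

Open the tall bottle of cleaner that stands in the steel holder on the breakfast counter: press its push-and-turn safety cap down and, keeping it pressed, twist it anticlockwise (seen from above) until it is free, then lift it straight up off the neck. Finish still holding the cap in the gripper, level and centred over the open mouth, with about 8 cm of air between the mouth and the cap so that drips fall back in. Leave the bottle standing upright in its bay, and do not disturb the squat bottle beside it, the beaker or the plate of toast.

Things in the scene. Friction and masses are not known exactly. Their poses are not given: they have to be found in the camera images.
- cap: grey ribbed safety cap, 57 mm across, 25.5 mm tall, 40 g; origin: centre of its lower edge, z up. Inside, 3 lugs sit in notches under 3 ledges of the neck, pushed up by a spring (6 N at rest, 1.2 N more per mm). Pressed down over 4 mm (11 N; travel ends at 6.5 mm, 14 N) it turns anticlockwise from above and lifts off at 45 to 75 degrees from its start (best 60; stop at 77)
- cap_top (a point): centre of the cap's flat top, 25.5 mm above the cap's origin, about 0.186 m above the counter at the start. Locked, the cap's lower edge is 9 mm above the shoulder of the bottle and 13 mm below the rim of its mouth, so 13 mm of lift clears the neck. Clockwise the cap is blocked
- bottle: tall cleaner bottle: white plastic, 84 mm square body, round sloping shoulder up to 148 mm, neck 40 mm across from there to the rim at 170 mm, 0.65 to 1 kg. Stands loose, with 2 mm play a side, in one bay of the holder (either one), which keeps it from turning. Origin: centre of its underside, z up
- mouth (a point): centre of the rim of the tall bottle's mouth, 170 mm above the bottle's origin; inside the cap at the start
- holder: the steel bottle holder screwed to the counter: 94 x 185 mm, 60 mm high, 3 mm sheet, open at the top, two square bays of 88 mm side by side along its y axis, their centres at y = +45.5 and -45.5 mm. Origin at the centre of its underside; floor 3 mm thick
- squat: the squat bottle in the other bay: white plastic, 84 mm square, 118 mm high with its narrow 30 mm cap; leave it alone. Origin at the centre of its underside
- beaker: an empty clear plastic beaker, 68 mm across, 75 mm high; leave it alone. Origin at the centre of its underside
- plate: a white plate, 200 mm across, with two slices of toast, 35 mm high in all; leave it alone. Origin at the centre of its underside
Not all that is in view belongs to the job. Of the things that look like the cap, the smallest one is meant.

How it is judged (in metres and radians):
On the way, in this order (a step that is already met when the one before it is completed fails the run):
1. the cap is pressed down against its spring, by more than 3.5 mm, still locked (z of cap in the frame of mouth below -0.0165 m and angle between the x axis of cap and the x axis of bottle, either way round below 0.35 rad), for 0.05 s.
2. the cap, still down on the neck, is turned by more than 40 degrees (z of cap in the frame of mouth below -0.005 m and angle between the x axis of cap and the x axis of bottle, either way round above 0.7 rad), for 0.05 s.
At the end, for the whole second after the job is handed in: fingers hold the cap still, its lower edge 5 to 13 cm above the mouth, within 25 mm of its axis and 0.2 rad of level, touching no bottle or holder; the bottle is upright (0.06 rad) and down in its bay (5 mm); squat bottle, beaker and plate upright and within 20 mm of their start (z of cap in the frame of mouth between 0.05 and 0.13 m and horizontal distance between cap and mouth below 0.025 m and angle between cap's own z axis and vertical below 0.2 rad and contact force between the fingers and cap above 1 N and contact force between cap and bottle below 0.1 N and contact force between cap and holder below 0.1 N and contact force between cap and squat below 0.1 N and linear speed of each of cap, bottle below 0.03 m/s and z of bottle in the frame of holder below 0.008 m and angle between bottle's own z axis and vertical below 0.06 rad and distance of each of squat, beaker, plate from where it was at the start of the episode below 0.02 m and angle between each of squat, beaker, plate's own z axis and vertical below 0.1 rad); the arm keeps its last pose, push and grip.
It fails at once if the bottle is lifted 20 mm or tipped (z of bottle in the frame of holder above 0.023 m or angle between bottle's own z axis and vertical above 0.2 rad).
It fails at once if the squat bottle, the beaker or the plate is shoved by more than 30 mm or knocked over (distance of any of squat, beaker, plate from where it was at the start of the episode above 0.03 m or angle between any of squat, beaker, plate's own z axis and vertical above 0.4 rad).
It also fails if it takes over 32 s, if anything falls off the work surface, if the arm or the gripper's body presses on something with over 40 N, if the wrist force passes 120 N, or if a joint passes its speed limit or range.

### The arm

A 6-joint arm with a two-finger parallel gripper is mounted at the origin on the work surface. World frame = base frame: x ahead of the robot, y to its left, z up, the work surface at z = 0. Lengths are in m, angles in degrees, forces in N, time in s.
With the tool pointing down it reaches from about 0.25 to 0.725 m from the base axis. Payload 9.7 kg.
Tool frame: the origin (TCP) lies between the finger pads; the fingertips stand 25 mm ahead of it and the grasp point (between the pads) lies 6 mm ahead of it; z points along the fingers, y is the line along which they close (so a half turn about z gives the same grasp; the last joint's range is limited). The gripper opens to 85 mm and grips with 20 to 120 N. Pads are 22 mm wide; open, the fingers measure 114 mm over their backs; the gripper's body (76 mm by 85 mm) begins 54 mm behind the grasp point. The pads swing forward as they close: fully open they stand 13 mm farther back than shut.
Start: joints at [-72.479, 4.979, 10.078, 95.1, 0, 90], TCP at [0.166, -0.524, 0.256] pointing down, gripper open.
Joint ranges: [-179.16, 179.16], [-48.56, 103.87], [-65.8, 70.77], [-126.05, 130.52], [-82.76, 87.17], [-180, 180]. Speed limits (degrees/s): [127.2, 127.2, 147.25, 180, 180, 180].

### API

Orientations are given as [roll, pitch, yaw] about the fixed x, y, z axes, in that order (R = Rz(yaw) Ry(pitch) Rx(roll)).
In Python, from workcell import bot gives the robot as it stands. The module is installed in compiled form; this text tells all that it offers.
- The arm moves only by the tool shift_gripper, called after "Call:" as name(argument=value, ...), one argument or row to a line, values as JSON. Schema: {"type":"object","properties":{"deltas":{"type":"array","items":{"type":"object","properties":{"tx":{"type":"number"},"ty":{"type":"number"},"tz":{"type":"number"},"turn":{"type":"number"},"jaw":{"type":"number"}},"additionalProperties":false,"required":["jaw"]},"minItems":1,"maxItems":5},"clamp_n":{"type":"number"},"only":{"type":"string"},"quiet":{"type":"boolean"},"lines":{"type":"string"}},"required":["deltas"],"additionalProperties":false}. deltas is a list of rows, 1 to 5 of them, each an object with the fields tx, ty, tz (the shift in m), turn (a turn about the tool's z in degrees), jaw (the finger opening in m); a field left out counts as zero (the opening has to be given); each row is the pose to reach, as a shift and turn from the pose commanded when the call began, along the tool's axes at that moment; what a row does not reach only later rows make up. A row lasts 1/12 s, in which the tool goes at most 0.0417 m and 7.16 degrees, less where a joint would pass 70% of its speed; a pose out of reach is approached as far as the arm can. The fingers move at their own pace and stop on an object; clamp_n is the grip in N (left out, the last holds). Time passes only in rows, so rows that do not move let the fingers close. The tool returns the time, the measured TCP pose, the force, the opening and the grip force at its end. only (a regular expression) keeps the lines of the reply that match it, lines (a string "A,B") keeps lines A to B, and quiet returns only ok. Input that does not fit is refused with a message, and nothing moves.
- bot.get_obs(): the state, without advancing time (a new reading comes with each control period).
- bot.camera(name): name is "scene" or "side" or "wrist"; returns the picture (400x640x3 uint8, blue, green, red); there is no depth.
- bot.camera_info(name): a dict with "mtx" (3x3 intrinsics, pixels), "extrinsics" (4x4, takes a point from camera to world coordinates). Camera axes: x right, y down, z forward; pixel columns grow to the right and rows downward; lengths in m; the calibration is good to about 2 mm. A picture is of the moment at which its call begins: read the wrist's pose just before it. camera_info takes no time and is no camera call; for the wrist camera it gives the pose at the moment of the call.
- bot.job_done(): hands the job in; it is judged then, once.
The state is a dict: "time": time; "q": joint angles; "qd": joint speeds; "joint_efforts": joint torques, N m; "ee_pos": TCP position; "tcp_rot": TCP orientation; "wrist_force": force on the tool from outside, world axes, zero at the start; "torque": the same for the moment, N m; "opening": finger opening in m; "grasp_force": force on a finger pad.
Only numpy, scipy, OpenCV 4.12 (cv2) and the standard library are available. Lean on these libraries where they do the work, as an engineer would, in place of code of your own. Each camera call takes 0.05 s, during which the arm holds its last target. There are 200 camera calls.

## Working session

There is one attempt and no reset: what is moved stays moved. The work goes in short steps, Python scripts to look and compute and a tool call to move; the robot and the scene stay as the last step left them, time stands still between calls to the robot, and variables do not carry over. Pictures are saved under pics/ and viewed, at most 10 in all, crops included, and the job is handed in when it is done.

```bash
mkdir -p pics
```

Run:
```python
from workcell import bot
import cv2, numpy as np, json
o=bot.get_obs(); print(o)
for n in ("scene","side","wrist"):
    i=bot.camera_info(n); im=bot.camera(n); cv2.imwrite(f"pics/{n}0.png",im)
    print(n,np.round(i["mtx"],1).tolist(),np.round(i["extrinsics"],4).tolist())
```

```text
{'time': 0.0, 'q': array([-7.24789737e+01,  5.01150752e+00,  1.00333962e+01,  9.50986711e+01,
        3.70804978e-04,  9.00007923e+01]), 'qd': array([-0.02351833,  0.00766335,  0.04388547,  0.00107375, -0.03697168,
       -0.04610254]), 'joint_efforts': array([ 4.00855439e-03, -5.20401299e+01,  4.64790416e+01,  1.68010883e-02,
        2.52598475e-04, -2.98403414e-06]), 'ee_pos': array([ 0.16552352, -0.52429696,  0.25556966]), 'tcp_rot': array([-1.79923218e+02, -3.69742840e-04,  1.75202335e+01]), 'wrist_force': array([-0.20033841, -0.36437341, -0.04702816]), 'torque': array([ 0.0137443 , -0.04985647, -0.01112705]), 'grasp_force': 0.0, 'opening': 0.08529519957951898}
scene [[464.7, 0.0, 317.8], [0.0, 464.7, 196.5], [0.0, 0.0, 1.0]] [[-0.8759, 0.2722, -0.3983, 1.1088], [0.4824, 0.5085, -0.7132, 1.0257], [0.0084, -0.8169, -0.5767, 0.9728], [0.0, 0.0, 0.0, 1.0]]
side [[459.9, 0.0, 322.3], [0.0, 459.9, 199.2], [0.0, 0.0, 1.0]] [[-0.7065, -0.3873, 0.5923, -0.2885], [-0.7077, 0.3922, -0.5877, 0.839], [-0.0047, -0.8344, -0.5512, 0.8817], [0.0, 0.0, 0.0, 1.0]]
wrist [[278.3, 0.0, 317.0], [0.0, 278.3, 198.7], [0.0, 0.0, 1.0]] [[0.3015, -0.9148, -0.2687, 0.234], [-0.9534, -0.29, -0.0827, -0.5033], [-0.0022, 0.2811, -0.9597, 0.374], [0.0, 0.0, 0.0, 1.0]]
```

View pics/scene0.png

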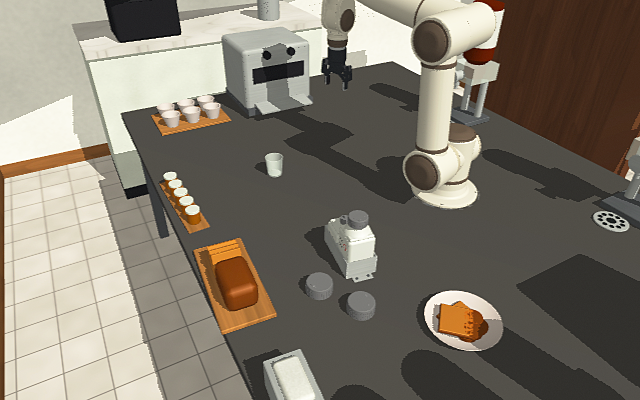

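View pics/side0.png

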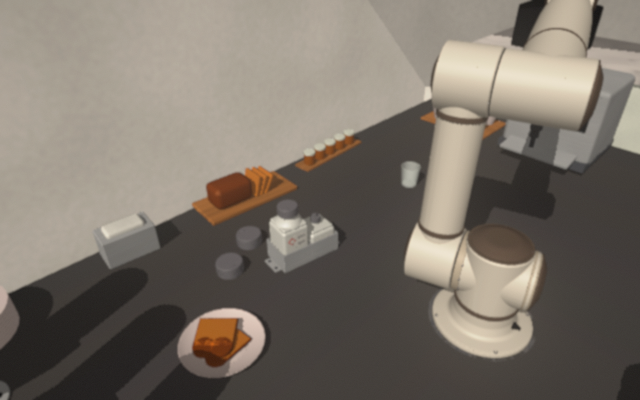

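The cap look-alikes, by pixel (scene / side):
- the cap on the tall bottle: (358,218) / (288,208)
- a loose grey disc: (319,286) / (249,238)
- a second loose grey disc: (361,305) / (230,265)

I choose the one on the bottle, because it sits on a neck in the holder and looks smallest. I'll check that in a close crop.

Run:
```python
import cv2, numpy as np
a=cv2.imread("pics/scene0.png")[195:325,290:400]; b=cv2.imread("pics/side0.png")[190:290,210:345]
a=cv2.resize(a,None,fx=4,fy=4,interpolation=0)[:520]; b=cv2.resize(b,None,fx=2.6,fy=2.6,interpolation=0)
c=np.zeros((520,800,3),np.uint8); c[:520,:440]=a; c[:b.shape[0],445:445+b.shape[1]]=b[:,:355]
cv2.imwrite("pics/crop1.png",c)
```

```text
(no output)
```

View pics/crop1.png

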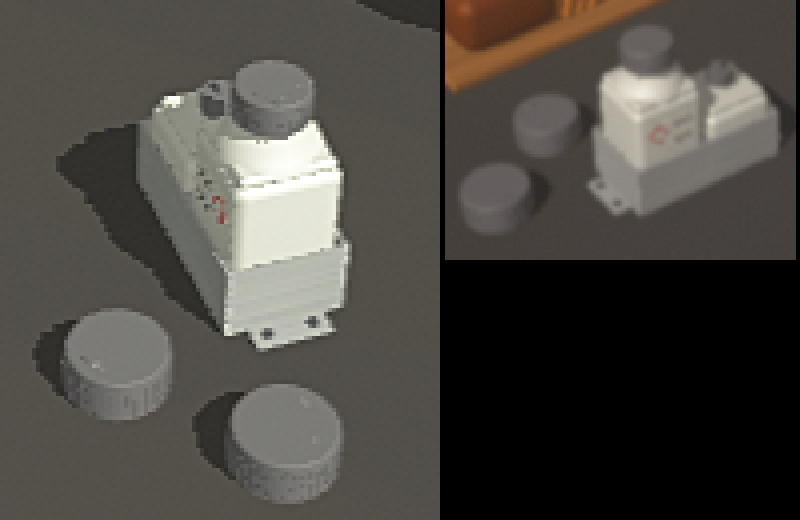

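The crop confirms it. The cap on the neck has its top centre near scene (358,216) and side (288,206). The two loose discs are bigger and lie on the counter. Next I'll cast rays.

Create h.py:
```python
import numpy as np, cv2
from workcell import bot
def ray(info,u,v):
    K=info["mtx"];T=info["extrinsics"];d=T[:3,:3]@np.linalg.solve(K,[u,v,1.]);return T[:3,3],d
def onplane(info,u,v,z):
    c,d=ray(info,u,v);return c+d*(z-c[2])/d[2]
def tri(r1,r2):
    (a,d),(b,e)=r1,r2;s=np.linalg.lstsq(np.c_[d,-e],b-a,rcond=None)[0];p,q=a+s[0]*d,b+s[1]*e;return (p+q)/2,np.linalg.norm(p-q)
```

Run:
```python
from h import *
S,D=bot.camera_info("scene"),bot.camera_info("side")
print(onplane(S,358.4,215.7,.186),onplane(D,287.7,206,.186),tri(ray(S,358.4,215.7),ray(D,287.7,206)))
for p in((286.2,271.9),(338.1,248.5)):print(onplane(D,*p,0))
for p in((358,203),):pass
o=bot.get_obs();print(o['ee_pos'],o['tcp_rot'],o['q'])
```

```text
[0.51051695 0.18689487 0.186     ] [0.5019576  0.18585497 0.186     ] (array([0.50698116, 0.18181237, 0.18145589]), np.float64(0.00032627872306951496))
[0.46917218 0.23173419 0.        ]
[ 4.36161274e-01  5.46529136e-02 -1.11022302e-16]
[ 0.16550576 -0.52435538  0.25575531] [-1.79942477e+02  4.77366485e-04  1.75164639e+01] [-7.24821705e+01  5.00372454e+00  1.00457845e+01  9.50995831e+01
 -4.75995221e-04  9.00013661e+01]
```

Add to h.py:
```python
from scipy.spatial.transform import Rotation as Ro
def plan(target):
    o=bot.get_obs();R=Ro.from_euler('xyz',o['tcp_rot'],degrees=True).as_matrix()
    print('pos',o['ee_pos'].round(4),'rot',o['tcp_rot'].round(2),'q',o['q'].round(1),'t',round(o['time'],2),'F',o['wrist_force'].round(1),'open',round(o['opening'],4),'tool d',(R.T@(np.array(target)-o['ee_pos'])).round(4))
```

```text
(no output)
```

Call:
shift_gripper(
  deltas=[
    {"tx": 0.027,"ty": -0.029,"turn": -4,"jaw": 0.085},
    {"tx": 0.054,"ty": -0.058,"turn": -9,"jaw": 0.085},
    {"tx": 0.081,"ty": -0.087,"turn": -14,"jaw": 0.085},
    {"tx": 0.108,"ty": -0.116,"turn": -19,"jaw": 0.085},
    {"tx": 0.135,"ty": -0.145,"turn": -23,"jaw": 0.085},
  ],
)

```text
time: 0.57
ee_pos: [0.2508, -0.3439, 0.256]
tcp_rot: [-180.0, -0.0, 40.7]
wrist_force: [0.9, 0.9, -0.1]
opening: 0.0854
grasp_force: 0.0
```

```bash
python3 -c "from h import *;plan([.506,.186,.256])"
```

```text
pos [ 0.2508 -0.3439  0.256 ] rot [-1.7999e+02 -1.0000e-02  4.0740e+01] q [-53.9 -11.9  -6.   95.9   0.   85.4] t 0.57 F [ 0.9  0.9 -0.1] open 0.0854 tool d [ 5.391e-01 -2.350e-01  1.000e-04]
```

Call:
shift_gripper(
  deltas=[
    {"tx": 0.036,"ty": -0.016,"turn": -5,"jaw": 0.085},
    {"tx": 0.072,"ty": -0.031,"turn": -9,"jaw": 0.085},
    {"tx": 0.108,"ty": -0.047,"turn": -14,"jaw": 0.085},
    {"tx": 0.144,"ty": -0.062,"turn": -19,"jaw": 0.085},
    {"tx": 0.180,"ty": -0.078,"turn": -23,"jaw": 0.085},
  ],
  quiet=true,
)

```text
ok
```

```bash
python3 -c "from h import *;plan([.506,.186,.256])"
```

```text
pos [ 0.337  -0.1675  0.2563] rot [179.97   0.    63.76] q [-26.4 -18.6 -11.2  97.3  -0.   89.8] t 0.98 F [ 1.2 -0.6  0.2] open 0.085 tool d [ 3.918e-01 -4.800e-03  3.000e-04]
```

Call:
shift_gripper(
  deltas=[
    {"tx": 0.039,"turn": -5,"jaw": 0.085},
    {"tx": 0.078,"ty": -0.001,"turn": -9,"jaw": 0.085},
    {"tx": 0.117,"ty": -0.001,"turn": -14,"jaw": 0.085},
    {"tx": 0.156,"ty": -0.002,"turn": -19,"jaw": 0.085},
    {"tx": 0.195,"ty": -0.002,"turn": -23,"jaw": 0.085},
  ],
  quiet=true,
)

```text
ok
```

```bash
python3 -c "from h import *;plan([.506,.186,.256])"
```

```text
pos [0.4222 0.0082 0.2563] rot [179.98   0.    86.8 ] q [  1.1 -12.4  -6.4  96.   -0.   94.3] t 1.4 F [ 0.6 -1.4 -0.3] open 0.0849 tool d [0.1822 0.0738 0.0003]
```

Call:
shift_gripper(
  deltas=[
    {"tx": 0.036,"ty": 0.015,"turn": -5,"jaw": 0.085},
    {"tx": 0.073,"ty": 0.030,"turn": -9,"jaw": 0.085},
    {"tx": 0.109,"ty": 0.044,"turn": -14,"jaw": 0.085},
    {"tx": 0.146,"ty": 0.059,"turn": -19,"jaw": 0.085},
    {"tx": 0.182,"ty": 0.074,"turn": -23,"jaw": 0.085},
  ],
  quiet=true,
)

```text
ok
```

Call:
shift_gripper(
  deltas=[
    {"jaw": 0.085},
    {"jaw": 0.085},
  ],
)

```text
time: 1.98
ee_pos: [0.507, 0.1848, 0.2548]
tcp_rot: [-179.8, 0.0, 109.7]
wrist_force: [0.3, 0.4, -0.7]
opening: 0.0847
grasp_force: 0.0
```

Run:
```python
from h import *
plan([.506,.186,.256]); print(bot.camera_info("wrist")["extrinsics"].round(4).tolist())
cv2.imwrite("pics/w1.png",bot.camera("wrist"))
```

```text
pos [0.507  0.1848 0.2548] rot [-179.85    0.    109.67] q [20.   3.7  8.5 95.  -0.  90.4] t 1.98 F [ 0.3  0.4 -0.7] open 0.0847 tool d [ 0.0014 -0.0005 -0.0012]
[[0.9415, 0.3246, 0.0908, 0.4839], [0.3371, -0.9037, -0.264, 0.2516], [-0.0037, 0.2791, -0.9602, 0.3732], [0.0, 0.0, 0.0, 1.0]]
```

View pics/w1.png

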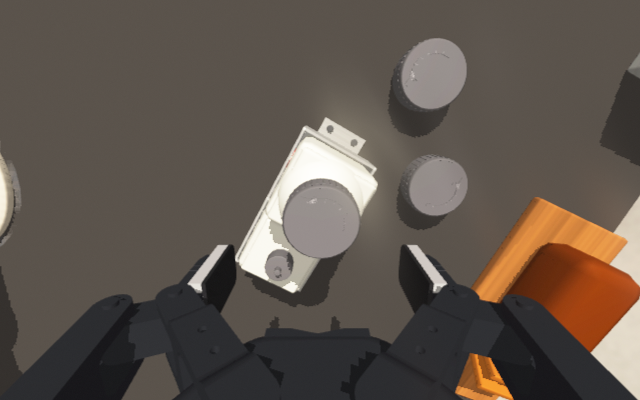

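The wrist view shows the cap at about (321,220), between the open fingers but ahead of them. The squat bottle's narrow cap is at (279,265), and the loose discs are at (435,75) and (435,187).

Run:
```python
from h import *
im=cv2.imread("pics/w1.png");hsv=cv2.cvtColor(im,cv2.COLOR_BGR2HSV);g=im.max(2)
m=((g>85)&(g<150)&(hsv[...,1]<40)).astype(np.uint8)
W=bot.camera_info("wrist")
for k in (75,85,95,105):
    m=((g>k)&(g<155)&(hsv[...,1]<40)).astype(np.uint8);m=cv2.morphologyEx(m,cv2.MORPH_OPEN,np.ones((9,9)))
    n,l,st,c=cv2.connectedComponentsWithStats(m);i=l[222,321]
    if i: 
        cs,_=cv2.findContours((l==i).astype(np.uint8),0,1);e=cv2.fitEllipse(max(cs,key=len));print(k,st[i],c[i],e,onplane(W,*e[0],.186))
print(g[170:262:4,321])
for u,v in((359,220),(283,220),(321,258),(321,221)): print(onplane(W,u,v,.186))
```

```text
75 [ 283  192   76   67 3470] [316.42074928 227.75129683] ((316.4796447753906, 227.63336181640625), (56.0219841003418, 80.43917083740234), 118.56355285644531) [0.50839734 0.17813174 0.186     ]
85 [ 283  192   76   66 3452] [316.35023175 227.60892236] ((316.40252685546875, 227.4918670654297), (55.86799240112305, 80.3553466796875), 118.07894134521484) [0.50830783 0.17821673 0.186     ]
95 [ 283  192   75   66 3426] [316.06654991 227.52510216] ((316.1328125, 227.4168243408203), (55.89929962158203, 79.51618194580078), 118.78012084960938) [0.50810417 0.178206   0.186     ]
105 [ 283  192   75   66 3380] [316.33461538 227.49260355] ((316.39129638671875, 227.41232299804688), (55.787776947021484, 78.83000946044922), 119.64669799804688) [0.50827944 0.17827232 0.186     ]
[254 255 202 138 158 151 151 148 152 151 151 151 151 152 152 151 150 151
 151 151 152 151  89]
[0.53520516 0.19396418 0.186     ]
[0.48374338 0.17558676 0.186     ]
[0.51977014 0.15624061 0.186     ]
[0.50974494 0.18405802 0.186     ]
```

Run:
```python
from h import *
im=cv2.imread("pics/w1.png");hsv=cv2.cvtColor(im,cv2.COLOR_BGR2HSV);g=im.max(2)
W=bot.camera_info("wrist")
for lo,hi in((142,175),(85,175)):
    m=((g>lo)&(g<hi)&(hsv[...,1]<40)).astype(np.uint8);m=cv2.morphologyEx(m,cv2.MORPH_OPEN,np.ones((7,7)))
    n,l,st,c=cv2.connectedComponentsWithStats(m);i=l[222,321]
    cs,_=cv2.findContours((l==i).astype(np.uint8),0,1);p=cv2.convexHull(max(cs,key=len));e=cv2.fitEllipse(p)
    P=np.array([onplane(W,u,v,.186)[:2] for u,v in p[:,0]]);print(st[i],e,onplane(W,*e[0],.186),cv2.minEnclosingCircle(P.astype(np.float32)))
plan([.509,.184,.256])
```

```text
[ 285  186   74   71 4209] ((321.513916015625, 220.6396942138672), (71.85677337646484, 75.34326171875), 57.96803283691406) [0.50999944 0.18444243 0.186     ] ((0.5110733509063721, 0.1837877780199051), 0.02860586903989315)
[ 282  179   79   80 4961] ((320.8690490722656, 218.8533935546875), (79.65911102294922, 80.18881225585938), 20.46377182006836) [0.50909906 0.18557281 0.186     ] ((0.5089209675788879, 0.1843937635421753), 0.03071768395602703)
pos [0.5067 0.1836 0.2555] rot [-1.7990e+02  1.0000e-02  1.0956e+02] q [19.9  3.5  8.5 95.  -0.  90.4] t 2.03 F [ 0.2 -0.8 -0.3] open 0.0851 tool d [-0.0004  0.0023 -0.0005]
```

Call:
shift_gripper(
  deltas=[
    {"ty": 0.002,"tz": 0.02,"jaw": 0.085},
    {"ty": 0.002,"tz": 0.045,"jaw": 0.085},
    {"ty": 0.002,"tz": 0.065,"jaw": 0.085},
    {"ty": 0.002,"tz": 0.071,"jaw": 0.085},
    {"ty": 0.002,"tz": 0.071,"jaw": 0.085},
  ],
  clamp_n=60,
)

```text
time: 2.45
ee_pos: [0.5078, 0.1826, 0.1843]
tcp_rot: [-179.9, 0.0, 109.4]
wrist_force: [-0.3, 0.3, 0.1]
opening: 0.0848
grasp_force: 0.0
```

Run:
```python
from h import *
plan([.509,.1845,.185]); cv2.imwrite("pics/w2.png",bot.camera("wrist"))
```

```text
pos [0.5078 0.1826 0.1843] rot [-1.7987e+02  1.0000e-02  1.0942e+02] q [19.8  2.8 -0.2 87.1 -0.  90.4] t 2.45 F [-0.3  0.3  0.1] open 0.0848 tool d [ 0.0014  0.0018 -0.0007]
```

View pics/w2.png

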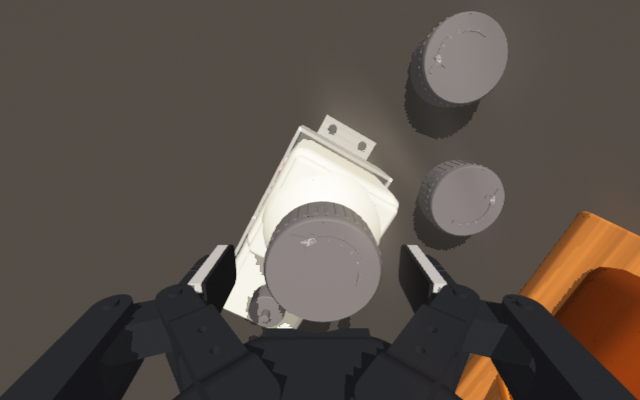

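The cap's top circle is centred near (322,264), midway between the pads at about (212,270) and (428,270). I'll check the offset and close.

Run:
```python
from h import *
W=bot.camera_info("wrist");im=cv2.imread("pics/w2.png");g=im.max(2);hsv=cv2.cvtColor(im,cv2.COLOR_BGR2HSV)
m=((g>120)&(g<180)&(hsv[...,1]<40)).astype(np.uint8);m=cv2.morphologyEx(m,cv2.MORPH_OPEN,np.ones((9,9)))
n,l,st,c=cv2.connectedComponentsWithStats(m);i=l[265,322];print(st[i])
for u,v in((322,265),(265,265),(379,265),(322,319)): print(onplane(W,u,v,.186))
plan(onplane(W,322,264,.186))
```

```text
[  259   212   121   114 10528]
[0.50980426 0.18720123 0.186     ]
[0.48426173 0.17815523 0.186     ]
[0.53533321 0.19624242 0.186     ]
[0.52013388 0.1584307  0.186     ]
pos [0.5084 0.183  0.1858] rot [-179.99    0.    109.43] q [19.8  2.8 -0.  87.2 -0.  90.4] t 2.5 F [1.  0.4 0.4] open 0.085 tool d [ 0.004   0.0027 -0.0002]
```

Call:
shift_gripper(
  deltas=[
    {"tx": 0.002,"ty": 0.002,"jaw": 0.085},
    {"tx": 0.002,"ty": 0.002,"jaw": 0.05},
    {"tx": 0.002,"ty": 0.002,"jaw": 0.05},
    {"tx": 0.002,"ty": 0.002,"jaw": 0.05},
    {"tx": 0.002,"ty": 0.002,"jaw": 0.05},
  ],
  clamp_n=60,
)

```text
time: 2.92
ee_pos: [0.5104, 0.1868, 0.1864]
tcp_rot: [179.9, -0.0, 109.5]
wrist_force: [0.3, 0.9, 5.3]
opening: 0.0552
grasp_force: 62.2
```

Call:
shift_gripper(
  deltas=[
    {"jaw": 0.05},
    {"jaw": 0.05},
    {"jaw": 0.05},
    {"jaw": 0.05},
    {"jaw": 0.05},
  ],
  clamp_n=60,
)

```text
time: 3.33
ee_pos: [0.5104, 0.1868, 0.1864]
tcp_rot: [179.9, -0.0, 109.5]
wrist_force: [0.3, 1.5, 6.0]
opening: 0.0553
grasp_force: 62.2
```

```bash
python3 -c "from h import *;plan([.51,.186,.185])"
```

```text
pos [0.5104 0.1868 0.1864] rot [179.88  -0.   109.53] q [20.1  3.1  0.4 87.1  0.  90.6] t 3.33 F [0.3 1.5 6. ] open 0.0553 tool d [-0.0006 -0.0006  0.0014]
```

Call:
shift_gripper(
  deltas=[
    {"tz": 0.002,"jaw": 0.05},
    {"tz": 0.004,"jaw": 0.05},
    {"tz": 0.005,"jaw": 0.05},
    {"tz": 0.005,"jaw": 0.05},
    {"tz": 0.005,"jaw": 0.05},
  ],
  clamp_n=60,
)

```text
time: 3.75
ee_pos: [0.5105, 0.1867, 0.1819]
tcp_rot: [179.8, 0.0, 109.5]
wrist_force: [-2.0, 0.0, 9.3]
opening: 0.0556
grasp_force: 62.6
```

```bash
python3 -c "from h import *;plan([.51,.186,.185])"
```

```text
pos [0.5105 0.1867 0.1819] rot [179.85   0.   109.53] q [20.1  3.1 -0.2 86.6 -0.  90.6] t 3.75 F [-2.   0.   9.3] open 0.0556 tool d [-0.0005 -0.0007 -0.0031]
```

Call:
shift_gripper(
  deltas=[
    {"tz": 0.001,"jaw": 0.05},
    {"tz": 0.002,"jaw": 0.05},
    {"tz": 0.003,"jaw": 0.05},
    {"tz": 0.003,"jaw": 0.05},
    {"tz": 0.003,"jaw": 0.05},
  ],
  clamp_n=60,
)

```text
time: 4.17
ee_pos: [0.5105, 0.1867, 0.1796]
tcp_rot: [179.8, 0.0, 109.5]
wrist_force: [-3.2, -1.3, 13.8]
opening: 0.0552
grasp_force: 63.0
```

```bash
python3 -c "from h import *;plan([.51,.186,.185])"
```

```text
pos [0.5105 0.1867 0.1796] rot [179.81   0.   109.53] q [20.1  3.  -0.5 86.3 -0.  90.6] t 4.17 F [-3.2 -1.3 13.8] open 0.0552 tool d [-0.0005 -0.0007 -0.0054]
```

Call:
shift_gripper(
  deltas=[
    {"tz": 0.001,"jaw": 0.05},
    {"tz": 0.001,"turn": -6,"jaw": 0.05},
    {"tz": 0.001,"turn": -12,"jaw": 0.05},
    {"tz": 0.001,"turn": -18,"jaw": 0.05},
    {"tz": 0.001,"turn": -24,"jaw": 0.05},
  ],
  clamp_n=70,
)

```text
time: 4.58
ee_pos: [0.5103, 0.1864, 0.1795]
tcp_rot: [179.8, 0.1, 133.8]
wrist_force: [-6.9, -3.1, 20.5]
opening: 0.0555
grasp_force: 70.8
```

```bash
python3 -c "from h import *;plan([.51,.186,.185]);print(bot.get_obs()['torque'])"
```

```text
pos [0.5103 0.1864 0.1795] rot [1.7982e+02 1.1000e-01 1.3378e+02] q [20.1  3.  -0.5 86.3 -0.  66.3] t 4.58 F [-6.9 -3.1 20.5] open 0.0555 tool d [-0.0001 -0.0005 -0.0055]
[-0.80851794  1.29929329 -0.32338475]
```

Call:
shift_gripper(
  deltas=[
    {"turn": -6,"jaw": 0.05},
    {"turn": -12,"jaw": 0.05},
    {"turn": -18,"jaw": 0.05},
    {"turn": -24,"jaw": 0.05},
    {"turn": -30,"jaw": 0.05},
  ],
  clamp_n=70,
)

```text
time: 5.0
ee_pos: [0.5097, 0.1859, 0.1795]
tcp_rot: [180.0, 0.1, 163.8]
wrist_force: [-10.4, -6.1, 22.1]
opening: 0.0555
grasp_force: 71.1
```

Call:
shift_gripper(
  deltas=[
    {"turn": -5,"jaw": 0.05},
    {"turn": -7,"jaw": 0.05},
    {"turn": -7,"jaw": 0.05},
    {"turn": -7,"jaw": 0.05},
  ],
  clamp_n=70,
)

```text
time: 5.33
ee_pos: [0.5101, 0.1861, 0.1797]
tcp_rot: [180.0, 0.2, 170.5]
wrist_force: [-9.0, -5.3, 21.8]
opening: 0.0554
grasp_force: 71.0
```

Run:
```python
from h import *
plan([.51,.186,.185]);print(bot.get_obs()['torque']); cv2.imwrite("pics/w3.png",bot.camera("wrist"))
```

```text
pos [0.5101 0.1861 0.1797] rot [179.96   0.19 170.52] q [20.1  3.  -0.5 86.3 -0.1 29.5] t 5.33 F [-9.  -5.3 21.8] open 0.0554 tool d [ 0.0001 -0.0001 -0.0053]
[-1.13251531  1.50678677  0.06858436]
```

View pics/w3.png

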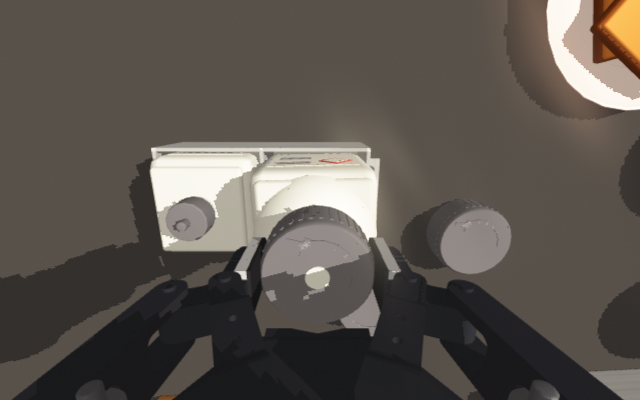

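The cap mark near (308,243) sits at the same place in the gripper view as before, while the bottle and holder have swung by about 60°. So the cap turned with the fingers. I'll lift gently next.

Call:
shift_gripper(
  deltas=[
    {"tz": -0.004,"jaw": 0.05},
    {"tz": -0.008,"jaw": 0.05},
    {"tz": -0.011,"jaw": 0.05},
    {"tz": -0.014,"jaw": 0.05},
    {"tz": -0.014,"jaw": 0.05},
  ],
  clamp_n=70,
)

```text
time: 5.8
ee_pos: [0.5099, 0.1864, 0.1906]
tcp_rot: [-180.0, -0.0, 170.5]
wrist_force: [-3.7, -1.7, 1.3]
opening: 0.055
grasp_force: 74.3
```

```bash
python3 -c "from h import *;plan([.51,.186,.185]);print(bot.get_obs()['torque'])"
```

```text
pos [0.5099 0.1864 0.1906] rot [-179.98   -0.    170.52] q [20.1  3.2  0.9 87.7 -0.  29.6] t 5.8 F [-3.7 -1.7  1.3] open 0.055 tool d [-0.0002 -0.0003  0.0056]
[-0.47671983  0.58953616 -0.01490869]
```

Call:
shift_gripper(
  deltas=[
    {"tz": -0.004,"jaw": 0.05},
    {"tz": -0.008,"jaw": 0.05},
    {"tz": -0.012,"jaw": 0.05},
    {"tz": -0.012,"jaw": 0.05},
  ],
  clamp_n=70,
)

```text
time: 6.13
ee_pos: [0.5105, 0.1868, 0.2033]
tcp_rot: [179.9, 0.1, 170.5]
wrist_force: [-0.4, 1.0, 0.0]
opening: 0.0551
grasp_force: 74.7
```

```bash
python3 -c "from h import *;plan([.51,.186,.185]);print(bot.get_obs()['torque'])"
```

```text
pos [0.5105 0.1868 0.2033] rot [1.7994e+02 8.0000e-02 1.7053e+02] q [20.1  3.2  2.3 89.   0.  29.6] t 6.13 F [-0.4  1.   0. ] open 0.0551 tool d [ 0.0004 -0.0009  0.0183]
[-0.01197685  0.0620668   0.01240178]
```

Call:
shift_gripper(
  deltas=[
    {"tz": -0.015,"jaw": 0.05},
    {"tz": -0.035,"jaw": 0.05},
    {"tz": -0.055,"jaw": 0.05},
    {"tz": -0.07,"jaw": 0.05},
    {"tz": -0.076,"jaw": 0.05},
  ],
  clamp_n=70,
)

```text
time: 6.55
ee_pos: [0.5106, 0.1869, 0.2808]
tcp_rot: [179.9, 0.2, 170.5]
wrist_force: [0.3, 0.2, 0.5]
opening: 0.0551
grasp_force: 74.7
```

Call:
shift_gripper(
  deltas=[
    {"jaw": 0.05},
    {"jaw": 0.05},
    {"jaw": 0.05},
    {"jaw": 0.05},
  ],
  clamp_n=70,
)

```text
time: 6.88
ee_pos: [0.5097, 0.1864, 0.2771]
tcp_rot: [-180.0, -0.1, 170.5]
wrist_force: [0.3, -0.3, -1.3]
opening: 0.0548
grasp_force: 74.7
```

Run:
```python
from h import *
plan([.51,.186,.279])
a=bot.camera("scene")[170:320,280:420];b=bot.camera("side")[150:300,210:350]
cv2.imwrite("pics/end.png",cv2.resize(np.hstack([a,b]),None,fx=2.8,fy=2.8))
```

```text
pos [0.5097 0.1864 0.2771] rot [-1.7995e+02 -8.0000e-02  1.7052e+02] q [20.1  4.6 12.  97.5 -0.  29.6] t 6.88 F [ 0.3 -0.3 -1.3] open 0.0548 tool d [-0.0003 -0.0004 -0.0019]
```

View pics/end.png

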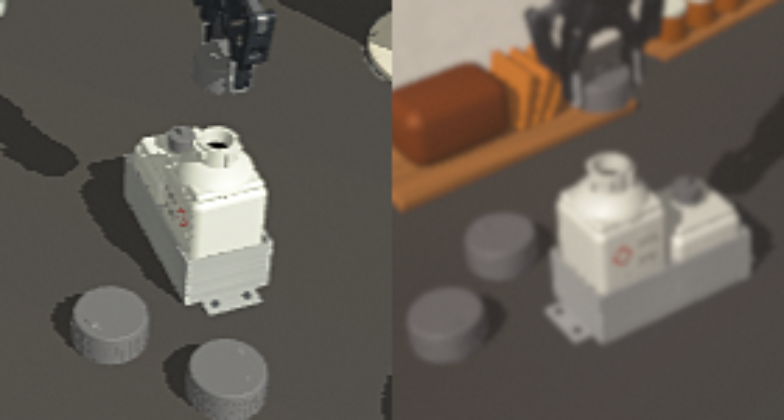

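The cap is held level above the open mouth: scene crop cap at (215,65) over mouth at (218,140), side crop cap at (603,90) over mouth at (610,165). The bottle stands upright in its bay and the squat bottle is untouched. I'll let it settle and hand in.

Call:
shift_gripper(
  deltas=[
    {"jaw": 0.05},
    {"jaw": 0.05},
    {"jaw": 0.05},
    {"jaw": 0.05},
    {"jaw": 0.05},
  ],
  clamp_n=70,
)

```text
time: 7.4
ee_pos: [0.51, 0.1865, 0.2783]
tcp_rot: [180.0, 0.0, 170.5]
wrist_force: [0.5, 0.4, -0.7]
opening: 0.055
grasp_force: 74.7
```

```bash
python3 -c "from workcell import bot;print(bot.job_done())"
```

```text
the job is handed in; nothing more can be done
None
```

I pressed the cap down, turned it about 61° anticlockwise and lifted it off. It is held level over the open mouth with about 8 cm of air, the bottle upright in its bay; I handed the job in at about 7.4 s, and no verdict was returned.

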